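# Stack a sample set against the stop fence

### The job

Make up the sample set against the metal stop fence: tip the leaning white channel over so that it lies hollow side down on the table as the base, lay the fluted wood panel flat on it, in the middle and lengthways like the channel, and last stand the tin upright on the middle of the panel. In the end the channel's long edge must sit flush against the fence, pushed home gently and not rammed; leave the other goods on the table where they are.

Things in the scene. Friction and masses are not known exactly. Their poses are not given: they have to be found in the camera images.
- fence: Fixed aluminium stop fence on the table: an upright bar 300 long (y), 18 thick (x), 70 high, with a flat 40 wide, 6 thick bolted foot behind it. Origin: on the table, at the middle of the foot of its front face (the face towards the robot). x points into the fence, away from the robot; y along it; z up.
- channel: White plastic U-profile, 350 g: web 140 (x) by 180 (y), 8 thick, flanges 8 thick along both long edges (x = +-70), 30 high overall, ends open. z: outward normal of the web; hollow side down z points up, flange tips at z = 0, web top at z = 30. Origin: middle of the plane of the flange tips. Starts on its x = +70 edge, leaning back 17 degrees with its web on the fence's top edge, hollow side to the robot.
- channel_top (a point): Middle of the channel's outer web edge at x = -70, z = 30: at the start its top edge, some 134 above the table (60 above the fence) and 20 behind the fence's front face. Pulled towards the robot from behind here, the loose channel comes upright on its lower flange (30 deep) and, 20 degrees past upright, falls hollow side down, its fence-side edge some 40 to 70 in front of the fence.
- panel: Offcut of hollow fluted wall panel, wood-coloured, 52 (x) by 130 (y) by 38 high (z), about 220 g, lying flat with its three low ribs (along y, forming the top) upwards. Origin: centre of the underside. It can be gripped across the 52.
- tin: Closed round steel tin of fixings, diameter 56, height 60, about 250 g, standing upright. Origin: centre of the underside, z up.
- mug: White mug, diameter 76, height 85, a bystander. Origin: centre of the underside.
- tape: Cardboard-coloured tape roll lying flat, diameter 96, height 45, a bystander. Origin: centre of the underside.
- glue: White closed jar, diameter 60, height 75, a bystander. Origin: centre of the underside.
- strip_grey: Grey ribbed profile offcut, 50 (x) by 150 (y) by 20, a bystander. Origin: centre of the underside.
- strip_white: White ribbed profile offcut, 60 (x) by 160 (y) by 20, lying behind the fence, a bystander. Origin: centre of the underside.
- brush: Brush lying behind the fence, a bystander. Origin: on its underside.
Things that resemble listed ones, but are neither listed nor needed, are in the scene too. What is shaped like the tin but green is not meant.

How it is judged (in metres and radians):
On the way, in this order (a step that is already met when the one before it is completed fails the run):
1. the channel lies hollow side down on the table (angle between channel's own z axis and vertical below 0.06 rad and height (world z) of channel below 0.005 m), for 0.2 s.
2. the panel lies flat along the middle of the channel (z of panel in the frame of channel between 0.026 and 0.034 m and angle between panel's own z axis and vertical below 0.06 rad and x of panel in the frame of channel between -0.02 and 0.02 m and y of panel in the frame of channel between -0.025 and 0.025 m and angle between the y axis of panel and the y axis of channel, either way round below 0.2 rad), for 0.2 s.
3. the tin stands on the middle of the panel (z of tin in the frame of panel between 0.034 and 0.042 m and angle between tin's own z axis and vertical below 0.06 rad and horizontal distance between tin and panel below 0.014 m), for 0.2 s.
At the end, for the whole second after the job is handed in: Channel hollow side down, long edge within 3 mm of the fence, parallel to 0.05 rad, middles within 90 mm; panel flat on it, centred to 20 mm across and 25 mm along, parallel to 0.2 rad; tin upright on the panel, centred to 14 mm; all within 0.06 rad of level and at rest (all of step 1 and all of step 2 and all of step 3 and x of channel in the frame of fence between -0.073 and -0.066 m and y of channel in the frame of fence between -0.09 and 0.09 m and angle between the y axis of channel and the y axis of fence, either way round below 0.05 rad and linear speed of each of channel, panel, tin below 0.01 m/s); the robot touches nothing.
It fails at once if a bystander (mug, tape, jar, ribbed strips, brush) is moved more than 40 mm (distance of any of mug, tape, glue, strip_grey, strip_white, brush from where it was at the start of the episode above 0.04 m).
It fails at once if the channel is pressed against the fence with more than 35 N (contact force between channel and fence above 35 N).
It also fails if it takes over 72 s, if anything falls off the work surface, if the arm or the gripper's body presses on something with over 40 N, if the wrist force passes 120 N, or if a joint passes its speed limit or range.

### The arm

A 6-joint arm with a two-finger parallel gripper is mounted at the origin on the work surface. World frame = base frame: x ahead of the robot, y to its left, z up, the work surface at z = 0. Lengths are in m, angles in degrees, forces in N, time in s.
With the tool pointing down it reaches from about 0.25 to 0.725 m from the base axis. Payload 9.7 kg.
Tool frame: the origin (TCP) lies at the very end of the fingers, on their centre line; the grasp point (between the pads) lies 19 mm behind it; x points along the fingers, z is the direction in which the jaws open and shut, and the axes are right-handed (so a half turn about x gives the same grasp; the last joint's range is limited). The gripper opens to 85 mm and grips with 20 to 120 N. Pads are 22 mm wide; open, the fingers measure 114 mm over their backs; the gripper's body (76 mm by 85 mm) begins 54 mm behind the grasp point. The pads swing forward as they close: fully open they stand 13 mm farther back than shut.
Start: joints at [-64.802, 4.979, 10.078, 95.1, 0, 90], TCP at [0.234, -0.498, 0.231] pointing down, gripper open.
Joint ranges: [-179.16, 179.16], [-48.56, 103.87], [-65.8, 70.77], [-126.05, 130.52], [-82.76, 87.17], [-180, 180]. Speed limits (degrees/s): [127.2, 127.2, 147.25, 180, 180, 180].

### API

Orientations are given as [roll, pitch, yaw] about the fixed x, y, z axes, in that order (R = Rz(yaw) Ry(pitch) Rx(roll)).
In Python, from workcell import sensors, vision, job_done gives the robot as it stands.
- The arm moves only by the tool carry_out, never from a script. Its argument "increments" is a list of rows, each a list of 7 numbers: the turn, a rotation vector about the tool's x, y, z in degrees, then the shift along the tool's x, y, z in mm, then the opening in per cent of the stroke, from 0 (shut) to 100 (fully open). A call has 1 to 12 rows; each row shifts and turns the commanded pose from where the row before left it, along the tool's axes as they then stand; what a row does not reach is not made up. A row lasts 1/8 s, in which the tool goes at most 62.5 mm and 10.7 degrees, less where a joint would pass 70% of its speed; a pose out of reach is approached as far as the arm can. A call is refused whole if a number of a shift passes 62.5 or a number of a turn 10.7, either way. A call with a gripper value outside its range is refused whole. The fingers move at their own pace and stop on an object; "squeeze" is the grip in N (left out, the last holds). Time passes only in rows, so rows that do not move let the fingers close. It gives the time, the measured TCP pose, the force and the opening at its end, in the units of the state.
- sensors.get_obs(): the state, without advancing time (a new reading comes with each control period).
- vision.camera(name): name is "scene" or "top"; returns the picture (400x640x3 uint8, red, green, blue); there is no depth.
- vision.calibration(name): a dict with "camera_matrix" (3x3 intrinsics, pixels), "extrinsics" (4x4, takes a point from world to camera coordinates). Camera axes: x right, y up, looking along -z (the intrinsics and any distortion apply to the point x, -y, -z); pixel columns grow to the right and rows downward; lengths in m; the calibration is good to about 2 mm. A picture is of the moment at which its call begins. calibration takes no time and is no camera call.
- job_done(): hands the job in, once; it reports no verdict.
The state is a dict: "time": time; "q": joint angles; "qd": joint speeds; "joint_efforts": joint torques, N m; "ee_pos": TCP position; "tcp_rot": TCP orientation; "wrist_force": force on the tool from outside, world axes, zero at the start; "torque": the same for the moment, N m; "opening": finger opening in m.
Only numpy, scipy, OpenCV 4.12 (cv2) and the standard library are available. Lean on these libraries where they do the work, as an engineer would, in place of code of your own. Each camera call takes 0.05 s, during which the arm holds its last target.

## Working session

There is one attempt and no reset: what is moved stays moved. The work goes in short steps, Python scripts to look and compute and a tool call to move; the robot and the scene stay as the last step left them, time stands still between calls to the robot, and variables do not carry over. Pictures are saved under pics/ and viewed, and the job is handed in when it is done.

Besides the shell and the picture viewer there is one more tool, called after "Emit:" as a command line: name --pt "numbers of a row" for each row, then --argument value for the rest. carry_out: Moves the arm, as the interface text tells. Its arguments: {"type":"object","properties":{"increments":{"type":"array"},"squeeze":{"type":"number"}},"required":["increments"]}

```bash
mkdir -p pics
python3 - <<'E'
from workcell import sensors, vision
import cv2
for n in ("scene","top"):
    im=vision.camera(n); cv2.imwrite(f"pics/{n}0.png",im[...,::-1]); 
    c=vision.calibration(n); print(n,c)
print(sensors.get_obs())
E
```

```text
scene {'camera_matrix': array([[432.76971858,   0.        , 319.81055783],
       [  0.        , 432.76971858, 200.8263497 ],
       [  0.        ,   0.        ,   1.        ]]), 'extrinsics': array([[-0.81838247,  0.57446539,  0.01548032,  0.40704785],
       [-0.35185632, -0.52218835,  0.77686322,  0.11646968],
       [ 0.45436468,  0.6303244 ,  0.62947907, -1.71792563],
       [ 0.        ,  0.        ,  0.        ,  1.        ]])}
top {'camera_matrix': array([[491.20734447,   0.        , 319.55980092],
       [  0.        , 491.20734447, 205.90760769],
       [  0.        ,   0.        ,   1.        ]]), 'extrinsics': array([[-7.47275559e-04, -9.99988578e-01,  4.72081371e-03,
         2.76499065e-02],
       [ 9.96603915e-01, -3.56011821e-04,  8.23438537e-02,
        -5.30578926e-01],
       [-8.23412324e-02,  4.76631497e-03,  9.96592797e-01,
        -1.65636440e+00],
       [ 0.00000000e+00,  0.00000000e+00,  0.00000000e+00,
         1.00000000e+00]])}
{'time': 0.1, 'q': array([-6.47999713e+01,  5.00557686e+00,  1.00411093e+01,  9.50983750e+01,
        1.21326093e-04,  9.00011640e+01]), 'qd': array([-0.0532732 , -0.04588375,  0.12810625, -0.06361666, -0.15053002,
       -0.0125745 ]), 'joint_efforts': array([ 1.49873395e-03, -5.21562016e+01,  4.65652764e+01,  1.61322230e-02,
        4.30232251e-05, -1.81579782e-05]), 'ee_pos': array([ 0.2340998 , -0.49748534,  0.23069566]), 'tcp_rot': array([179.89054685,  89.93715734, 115.08941146]), 'wrist_force': array([-0.18553493,  0.35087666, -0.17880336]), 'torque': array([-0.02161825,  0.02477932,  0.00378067]), 'opening': 0.08530550130865017}
```

View pics/scene0.png

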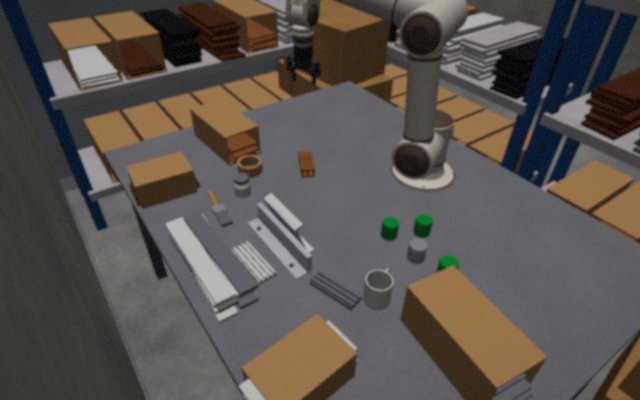

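View pics/top0.png

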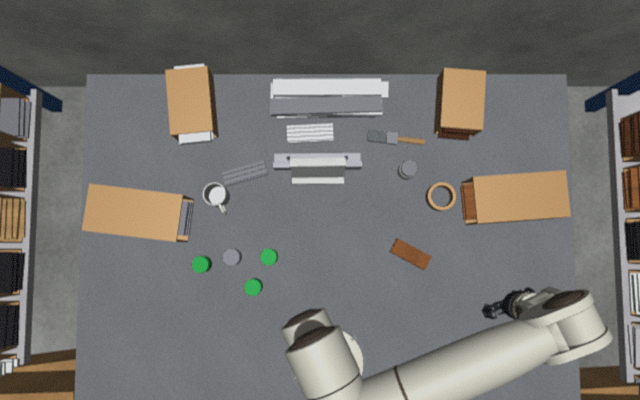

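The top view shows the fence with the leaning channel near (318,165), the brown panel at (410,253) and the grey tin at (231,257) with three green decoys around it. The mug is at (215,195), the jar at (408,170) and the tape at (441,196).

```bash
cat > h.py <<'E'
import numpy as np, cv2
from workcell import sensors, vision
from scipy.spatial.transform import Rotation as R
def ray(n,u,v):
    c=vision.calibration(n);K=np.array(c["camera_matrix"]);E=np.array(c["extrinsics"])
    d=np.array([(u-K[0,2])/K[0,0],-(v-K[1,2])/K[1,1],-1.])
    return -E[:3,:3].T@E[:3,3], E[:3,:3].T@d
def onz(n,u,v,z):
    o,d=ray(n,u,v); return o+d*(z-o[2])/d[2]
def proj(n,p):
    c=vision.calibration(n);K=np.array(c["camera_matrix"]);E=np.array(c["extrinsics"])
    q=E[:3,:3]@np.array(p)+E[:3,3]; return K[0,0]*q[0]/-q[2]+K[0,2], K[1,1]*q[1]/q[2]+K[1,2]
def crop(n,im,x0,y0,x1,y1,s,name):
    cv2.imwrite(f"pics/{name}.png",cv2.resize(im[y0:y1,x0:x1,::-1],None,fx=s,fy=s,interpolation=cv2.INTER_CUBIC))
E
python3 - <<'E'
from h import *
t=cv2.imread("pics/top0.png")[...,::-1]; s=cv2.imread("pics/scene0.png")[...,::-1]
crop("top",t,260,140,380,200,6.5,"topch")
crop("scene",s,230,180,330,280,6,"scch")
crop("top",t,380,230,440,280,8,"toppan")
hsv=cv2.cvtColor(np.ascontiguousarray(t),cv2.COLOR_RGB2HSV)
m=np.zeros(t.shape[:2],np.uint8)
m[225:285,375:445]=cv2.inRange(hsv,(3,90,40),(20,255,255))[225:285,375:445]
c=max(cv2.findContours(m,0,2)[0],key=cv2.contourArea); r=cv2.minAreaRect(c); print("panel",r)
for b in cv2.boxPoints(r): print(b,onz("top",*b,0.038))
print(onz("top",*r[0],0.038))
print("tin px", t[257,231],t[240,231])
for n,px in dict(mug=(215,195),jar=(408,169),tape=(441,196),tin=(231,257)).items(): print(n,onz("top",*px,.06))
E
```

```text
panel ((410.4335021972656, 253.69497680664062), (39.75666046142578, 15.442108154296875), 28.300756454467773)
[389.27066 251.06882] [ 0.37690934 -0.20669137  0.038     ]
[396.59177 237.47249] [ 0.42249149 -0.23193296  0.038     ]
[431.59634 256.32114] [ 0.35923025 -0.34872141  0.038     ]
[424.27524 269.91748] [ 0.31392363 -0.32327796  0.038     ]
[ 0.36806771 -0.27772315  0.038     ]
tin px [143 145 151] [118 121 121]
mug [0.56413285 0.37687152 0.06      ]
jar [ 0.65184607 -0.26990919  0.06      ]
tape [ 0.56057722 -0.37906495  0.06      ]
tin [0.35799566 0.32055388 0.06      ]
```

View pics/topch.png

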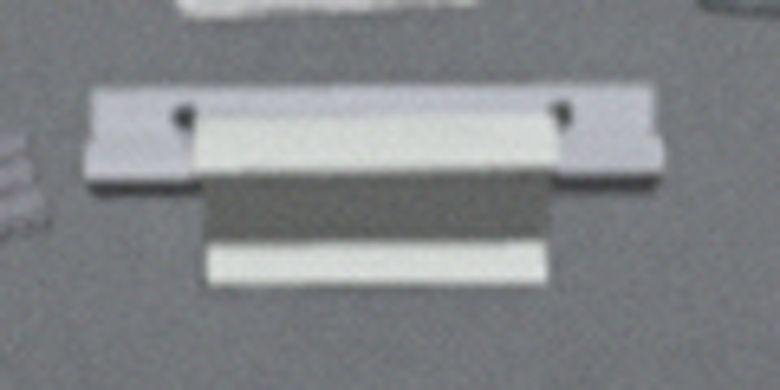

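View pics/scch.png

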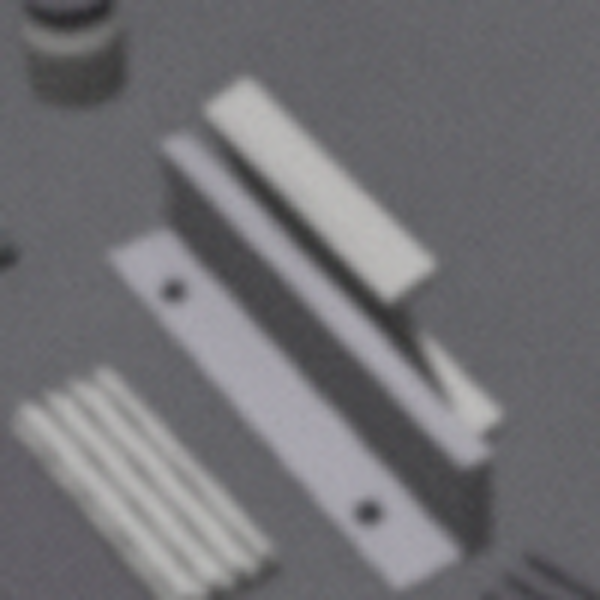

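View pics/toppan.png

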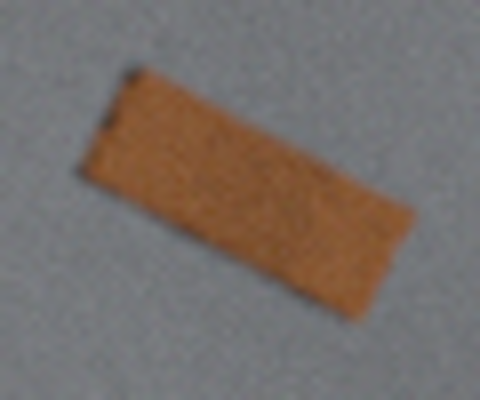

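Run:
```python
from h import *
f=lambda u,v,z:print((u,v,z),onz("top",260+u/6.5,140+v/6.5,z).round(4))
print("fence front top"); f(87,181,.07); f(664,179,.07)
print("ch far top"); f(193,115,.134);f(559,114,.134)
print("ch near top"); f(193,171,.125);f(559,167,.125)
print("ch low flange near"); f(206,286,.02);f(548,283,.02)
# scene: channel far top edge corners
g=lambda u,v,z:print((u,v,z),onz("scene",230+u/6,180+v/6,z).round(4))
g(205,108,.134); g(392,303,.134); g(162,140,.07); g(490,455,.07)
t=cv2.imread("pics/top0.png")[...,::-1];crop("t",t,180,220,300,300,6,"tin"); 
s=cv2.imread("pics/scene0.png")[...,::-1];crop("t",s,370,200,470,280,6,"tins"); 
crop("t",s,270,50,340,90,10,"grip");
```

```text
fence front top
(87, 181, 0.07) [0.6541 0.1816 0.07  ]
(664, 179, 0.07) [ 0.6552 -0.1148  0.07  ]
ch far top
(193, 115, 0.134) [0.6768 0.1237 0.134 ]
(559, 114, 0.134) [ 0.6773 -0.0572  0.134 ]
ch near top
(193, 171, 0.125) [0.6503 0.1241 0.125 ]
(559, 167, 0.125) [ 0.6523 -0.0576  0.125 ]
ch low flange near
(206, 286, 0.02) [0.6062 0.1229 0.02  ]
(548, 283, 0.02) [ 0.6078 -0.0577  0.02  ]
(205, 108, 0.134) [ 0.6774 -0.051   0.134 ]
(392, 303, 0.134) [0.6769 0.1297 0.134 ]
(162, 140, 0.07) [ 0.6752 -0.1118  0.07  ]
(490, 455, 0.07) [0.6597 0.1882 0.07  ]
```

View pics/tin.png

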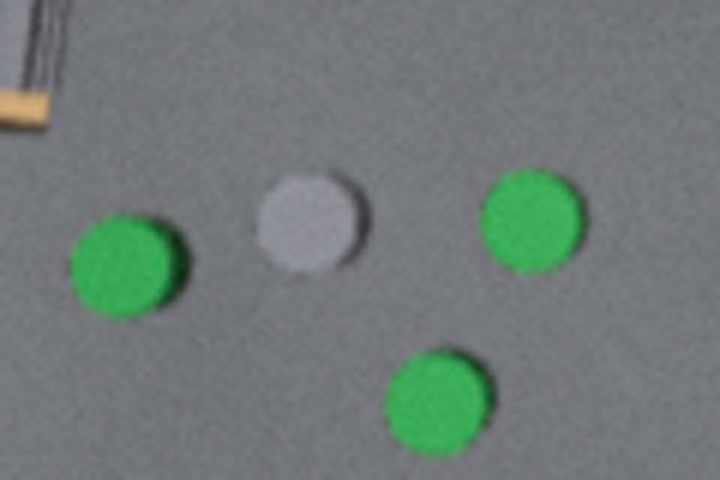

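```bash
cat >> h.py <<'E'
def rel(target,zdir=None,xdir=(0,0,-1)):
    """remaining shift in tool axes (mm) and turn needed"""
    o=sensors.get_obs(); M=R.from_euler('xyz',o["tcp_rot"],degrees=True).as_matrix()
    print("t",o["time"],"pos",o["ee_pos"].round(4),"F",o["wrist_force"].round(1),"open",round(o["opening"],4))
    print("axes x,y,z:",M.T.round(3).tolist())
    d=np.array(target)-o["ee_pos"]
    print("shift now axes mm",(M.T@d*1000).round(1))
    if zdir is not None:
        x=np.array(xdir,float)
        z=np.array(zdir,float);z-=x*(x@z);z/=np.linalg.norm(z)
        for s in (1,-1):
            T=np.c_[x,np.cross(s*z,x),s*z]
            print("turn rv deg",R.from_matrix(M.T@T).as_rotvec(degrees=True).round(2),"shift in target axes",(T.T@d*1000).round(1))
E
python3 - <<'E'
from h import *
rel((0.70,0.033,0.22),(0,1,0)); 
print(sensors.get_obs()["q"])
E
```

```text
t 0.1 pos [ 0.2341 -0.4975  0.2307] F [-0.2  0.4 -0.2] open 0.0853
axes x,y,z: [[-0.0, 0.001, -1.0], [0.905, 0.426, 0.0], [0.426, -0.905, -0.001]]
shift now axes mm [  11.   647.4 -281.6]
turn rv deg [-1.548e+02 -2.000e-02 -8.000e-02] shift in target axes [  10.7 -465.9  530.5]
turn rv deg [ 2.52e+01 -6.00e-02  1.00e-02] shift in target axes [  10.7  465.9 -530.5]
[-6.47999713e+01  5.00557686e+00  1.00411093e+01  9.50983750e+01
  1.21326093e-04  9.00011640e+01]
```

Emit:
carry_out --pt "8.4 0 0 0 0 0 0" --pt "8.4 0 0 0 0 0 0" --pt "8.4 0 0 0 0 0 0" --pt "0 0 0 0 30 -35 0" --pt "0 0 0 0 36 -41 0" --pt "0 0 0 0 36 -41 0" --pt "0 0 0 0 36 -41 0" --pt "0 0 0 0 36 -41 0" --pt "0 0 0 0 36 -41 0" --pt "0 0 0 0 36 -41 0" --pt "0 0 0 0 36 -41 0" --pt "0 0 0 0 36 -41 0" --squeeze 30

```text
time: 1.6
ee_pos: [0.5531, -0.1331, 0.231]
tcp_rot: [-91.3, 90.0, 178.7]
wrist_force: [0.2, -0.4, -0.1]
opening: 0.0001
```

Run:
```python
from h import *
rel((0.70,0.033,0.22),(0,-1,0));
```

```text
t 1.6 pos [ 0.5531 -0.1331  0.231 ] F [ 0.2 -0.4 -0.1] open 0.0001
axes x,y,z: [[-0.0, 0.0, -1.0], [1.0, 0.0, -0.0], [0.0, -1.0, -0.0]]
shift now axes mm [  11.   146.9 -166.1]
turn rv deg [ 0.   -0.    0.02] shift in target axes [  11.   146.9 -166.1]
turn rv deg [-1.8e+02 -3.0e-02 -0.0e+00] shift in target axes [  11.  -146.9  166.1]
```

Emit:
carry_out --pt "0 0 0 0 36 -41 0" --pt "0 0 0 0 36 -41 0" --pt "0 0 0 0 36 -41 0" --pt "0 0 0 0 36 -41 0" --pt "0 0 0 11 4 -2 0" --pt "0 0 0 0 0 0 0" --pt "0 0 0 26 0 0 0" --pt "0 0 0 26 0 0 0" --pt "0 0 0 26 0 0 0" --pt "0 0 0 22 0 0 0" --pt "0 0 0 0 0 0 0"

```text
time: 2.98
ee_pos: [0.6987, 0.0187, 0.1195]
tcp_rot: [-164.3, 89.4, 107.0]
wrist_force: [-0.1, -0.7, 0.8]
opening: -0.0001
```

Run:
```python
from h import *
rel((0.70,0.033,0.118),(0,-1,0)); 
t=vision.camera("top"); s=vision.camera("scene")
crop("t",t,230,120,400,240,4.6,"t1");crop("t",s,200,130,350,280,4,"s1")
```

```text
t 2.975 pos [0.6987 0.0187 0.1195] F [-0.1 -0.7  0.8] open -0.0001
axes x,y,z: [[-0.003, 0.009, -1.0], [1.0, 0.023, -0.003], [0.023, -1.0, -0.009]]
shift now axes mm [  1.7   1.7 -14.2]
turn rv deg [ 1.32 -0.53  0.16] shift in target axes [  1.5   1.3 -14.3]
turn rv deg [-178.68   -0.24   -0.83] shift in target axes [ 1.5 -1.3 14.3]
```

View pics/s1.png

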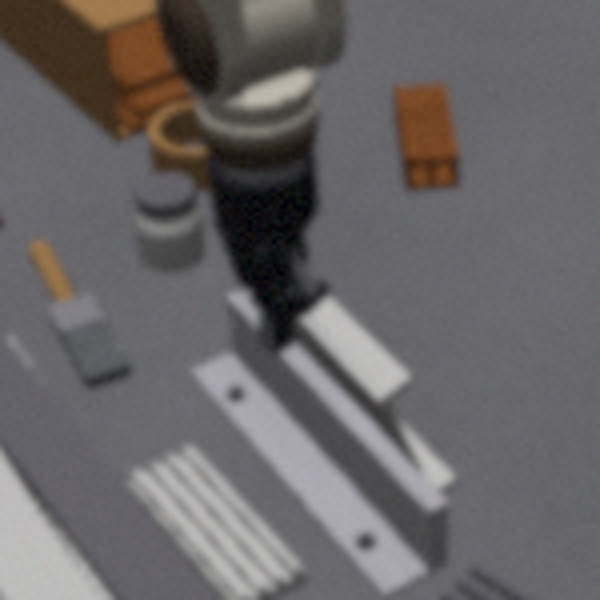

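The finger is behind the channel's top edge (crop about (290,335)) and the channel still leans. The finger sits 14 mm off-centre, so I correct that first and then pull.

Emit:
carry_out --pt "1.3 -0.5 0 1 0 -14 0" --pt "0 0 0 0 0 0 0" --pt "0 0 0 0 -8 0 0" --pt "0 0 0 0 -8 0 0" --pt "0 0 0 0 -8 0 0" --pt "0 0 0 0 -8 0 0" --pt "0 0 0 0 -8 0 0" --pt "0 0 0 0 0 0 0"

```text
time: 4.08
ee_pos: [0.6598, 0.0203, 0.1197]
tcp_rot: [-178.8, 89.4, 92.7]
wrist_force: [-0.8, 0.5, 0.3]
opening: 0.0004
```

Run:
```python
from h import *
rel((0.60,0.033,0.118),(0,-1,0)); 
s=vision.camera("scene")
crop("t",s,200,130,350,280,4,"s2")
```

```text
t 4.075 pos [0.6598 0.0203 0.1197] F [-0.8  0.5  0.3] open 0.0004
axes x,y,z: [[-0.0, 0.01, -1.0], [1.0, 0.026, -0.0], [0.026, -1.0, -0.01]]
shift now axes mm [  1.9 -59.5 -14.2]
turn rv deg [ 1.52 -0.57  0.02] shift in target axes [  1.7 -59.8 -12.7]
turn rv deg [-1.7848e+02 -3.0000e-02 -9.0000e-01] shift in target axes [ 1.7 59.8 12.7]
```

View pics/s2.png

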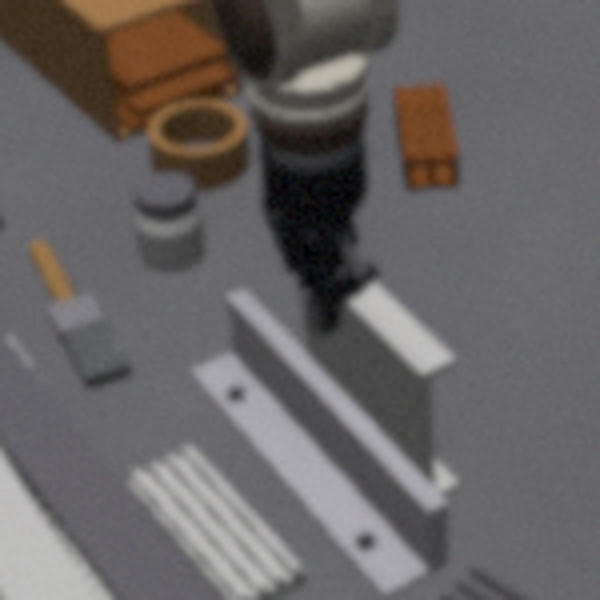

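The channel is now about upright, with the finger behind it at (325,315). I continue the pull after trying the sideways correction again.

Emit:
carry_out --pt "0 0 0 0 3 -6 0" --pt "1.5 -0.5 0 0 0 -6 0" --pt "0 0 0 0 0 0 0" --pt "0 0 0 0 -8 0 0" --pt "0 0 0 0 -8 0 0" --pt "0 0 0 0 -8 0 0" --pt "0 0 0 0 -8 0 0"

```text
time: 5.0
ee_pos: [0.6308, 0.0187, 0.1199]
tcp_rot: [-179.3, 89.4, 92.2]
wrist_force: [1.1, 0.6, 1.4]
opening: 0.0002
```

Run:
```python
from h import *
rel((0.60,0.033,0.118),(0,-1,0)); print(sensors.get_obs()["q"].round(1))
s=vision.camera("scene")
crop("t",s,200,130,350,280,4,"s3")
```

```text
t 5.0 pos [0.6308 0.0187 0.1199] F [1.1 0.6 1.4] open 0.0002
axes x,y,z: [[-0.0, 0.011, -1.0], [1.0, 0.025, -0.0], [0.025, -1.0, -0.011]]
shift now axes mm [  2.  -30.4 -15. ]
turn rv deg [ 1.41 -0.63  0.02] shift in target axes [  1.9 -30.8 -14.3]
turn rv deg [-1.7858e+02 -2.0000e-02 -9.9000e-01] shift in target axes [ 1.9 30.8 14.3]
[  1.4  15.4   9.6  84.3   0.6 180. ]
```

View pics/s3.png

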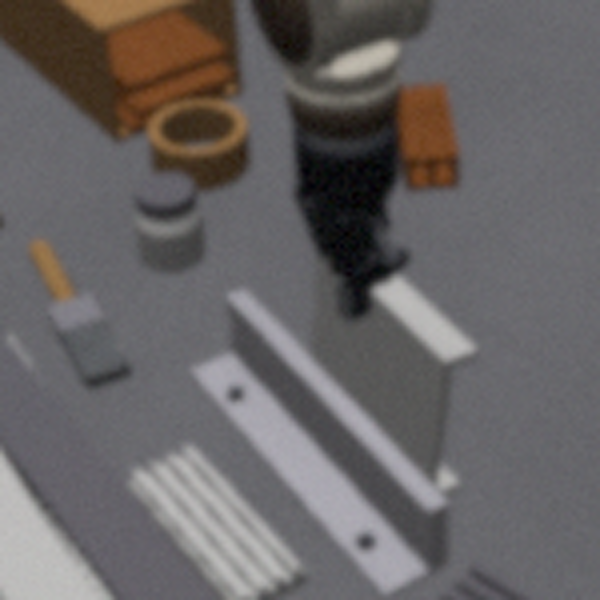

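Joint 6 is at its 180° limit, which explains the missing correction. It does no harm here. I keep pulling, and the later grasps will use the half-turned grasp.

Emit:
carry_out --pt "0 0 0 0 -8 0 0" --pt "0 0 0 0 -8 0 0" --pt "0 0 0 0 -8 0 0" --pt "0 0 0 0 -8 0 0"

```text
time: 5.55
ee_pos: [0.5987, 0.0179, 0.1196]
tcp_rot: [-175.9, 89.4, 95.5]
wrist_force: [0.2, 0.1, -0.2]
opening: 0.0001
```

Run:
```python
from h import *
rel((0.60,0.033,0.118),(0,-1,0)); print(sensors.get_obs()["q"].round(1))
s=vision.camera("scene")
crop("t",s,200,130,350,280,4,"s4")
```

```text
t 5.55 pos [0.5987 0.0179 0.1196] F [ 0.2  0.1 -0.2] open 0.0001
axes x,y,z: [[-0.001, 0.011, -1.0], [1.0, 0.025, -0.001], [0.025, -1.0, -0.011]]
shift now axes mm [  1.7   1.6 -15.1]
turn rv deg [ 1.41 -0.63  0.05] shift in target axes [  1.6   1.3 -15.1]
turn rv deg [-1.7859e+02 -8.0000e-02 -9.9000e-01] shift in target axes [ 1.6 -1.3 15.1]
[  1.4  11.    4.4  83.5   0.6 180. ]
```

View pics/s4.png

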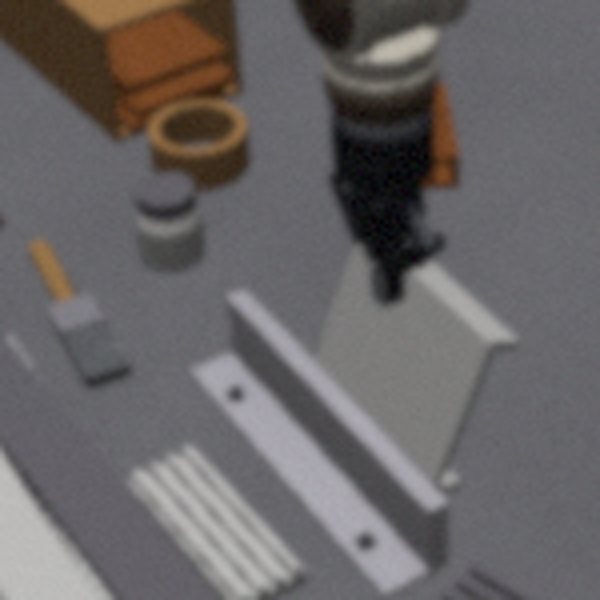

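The channel leans forward about 15° and is close to its tipping point, so I push a little more.

Emit:
carry_out --pt "0 0 0 0 -8 0 0" --pt "0 0 0 0 -8 0 0" --pt "0 0 0 0 -6 0 0" --pt "0 0 0 0 0 0 0" --pt "0 0 0 0 0 0 0"

```text
time: 6.22
ee_pos: [0.5775, 0.0174, 0.1197]
tcp_rot: [-178.3, 89.4, 93.1]
wrist_force: [-0.0, 0.5, -0.3]
opening: -0.0001
```

Run:
```python
from h import *
rel((0.60,0.033,0.118),(0,-1,0)); print(sensors.get_obs()["q"].round(1))
s=vision.camera("scene")
crop("t",s,200,130,350,280,4,"s5")
```

```text
t 6.225 pos [0.5775 0.0174 0.1197] F [-0.   0.5 -0.3] open -0.0001
axes x,y,z: [[-0.001, 0.011, -1.0], [1.0, 0.025, -0.0], [0.025, -1.0, -0.011]]
shift now axes mm [  1.9  22.8 -15.1]
turn rv deg [ 1.41 -0.64  0.03] shift in target axes [  1.7  22.5 -15.6]
turn rv deg [-1.7859e+02 -4.0000e-02 -9.9000e-01] shift in target axes [  1.7 -22.5  15.6]
[  1.4   8.    1.1  83.1   0.6 180. ]
```

View pics/s5.png

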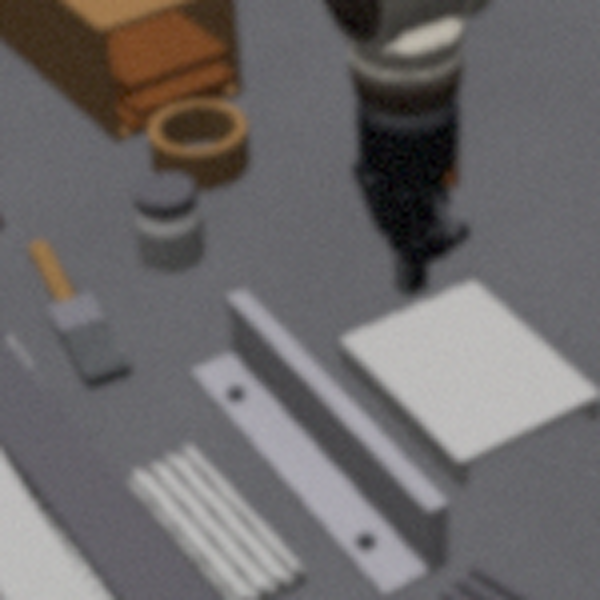

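The channel has fallen hollow side down, with its web showing at crop (470,370). I back off towards the robot, turn the wrist off its limit, and look.

Emit:
carry_out --pt "0 0 0 -30 -20 0 0" --pt "0 0 0 0 -40 0 0" --pt "0 0 0 0 -45 0 0" --pt "-10 0 0 0 -40 0 0" --pt "-10 0 0 0 0 0 0" --pt "-10 0 0 0 0 0 0" --pt "-10 0 0 0 0 0 0" --pt "-10 0 0 0 0 0 0" --pt "-10 0 0 0 0 0 0" --pt "-10 0 0 0 0 0 0" --pt "-10 0 0 0 0 0 0" --pt "-8.6 0 0 0 0 0 0"

```text
time: 7.78
ee_pos: [0.4326, 0.0135, 0.1498]
tcp_rot: [93.8, 89.4, 94.1]
wrist_force: [-0.6, 0.4, 0.2]
opening: 0.0003
```

Run:
```python
from h import *
rel((0.43,0.033,0.012),(1,0,0)); print(sensors.get_obs()["q"].round(1))
t=vision.camera("top")
crop("t",t,260,140,380,240,6.5,"t6")
np.save("t6.npy",t)
```

```text
t 7.775 pos [0.4326 0.0135 0.1498] F [-0.6  0.4  0.2] open 0.0003
axes x,y,z: [[-0.001, 0.011, -1.0], [-0.005, 1.0, 0.011], [1.0, 0.005, -0.001]]
shift now axes mm [138.   18.   -2.4]
turn rv deg [ 0.31 -0.04 -0.63] shift in target axes [137.8  19.5  -2.6]
turn rv deg [-1.7969e+02  9.9000e-01 -7.0000e-02] shift in target axes [137.8 -19.5   2.6]
[  1.4 -11.9 -15.   86.9   0.6  91.1]
```

View pics/t6.png

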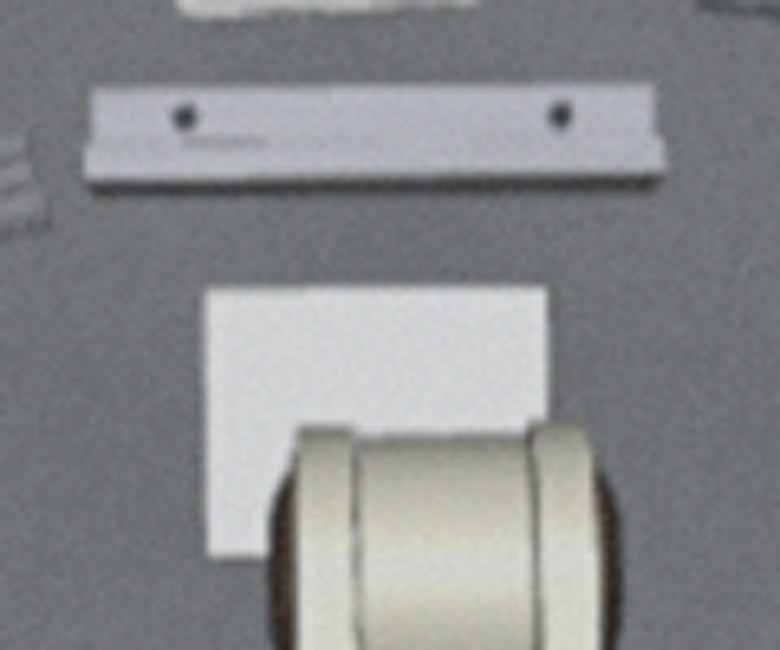

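Run:
```python
from h import *
for u,v in((205,288),(547,286),(207,556)): print(onz("top",260+u/6.5,140+v/6.5,.03))
for u,v in((87,181),(664,179)): print(onz("top",260+u/6.5,140+v/6.5,.07))
```

```text
[0.6038848  0.12292799 0.03      ]
[ 0.60491593 -0.0566034   0.03      ]
[0.4632228  0.12133045 0.03      ]
[0.65414634 0.18162171 0.07      ]
[ 0.65518845 -0.11481513  0.07      ]
```

Emit:
carry_out --pt "0.3 0 -0.6 0 19 -2 0" --pt "0 0 0 35 0 0 0" --pt "0 0 0 35 0 0 0" --pt "0 0 0 35 0 0 0" --pt "0 0 0 32 0 0 0" --pt "0 0 0 0 0 0 0" --pt "0 0 0 0 0 8 0" --pt "0 0 0 0 0 6 0" --pt "0 0 0 0 0 5 0" --pt "0 0 0 0 0 5 0" --pt "0 0 0 0 0 5 0" --pt "0 0 0 0 0 0 0"

```text
time: 9.32
ee_pos: [0.4596, 0.0324, 0.0131]
tcp_rot: [151.3, 89.9, 151.1]
wrist_force: [-1.8, -1.0, 0.7]
opening: 0.0002
```

Run:
```python
from h import *
rel((0.50,0.033,0.012),(1,0,0))
```

```text
t 9.325 pos [0.4596 0.0324 0.0131] F [-1.8 -1.   0.7] open 0.0002
axes x,y,z: [[-0.001, 0.001, -1.0], [0.005, 1.0, 0.001], [1.0, -0.005, -0.001]]
shift now axes mm [ 1.1  0.8 40.4]
turn rv deg [-0.3  -0.06 -0.03] shift in target axes [ 1.1  0.6 40.4]
turn rv deg [ 1.797e+02 -5.000e-02  9.000e-02] shift in target axes [  1.1  -0.6 -40.4]
```

Emit:
carry_out --pt "0 0 0 0 0 4 0" --pt "0 0 0 0 0 4 0" --pt "0 0 0 0 0 4 0" --pt "0 0 0 0 0 4 0" --pt "0 0 0 0 0 4 0" --pt "0 0 0 0 0 4 0" --pt "0 0 0 0 0 3 0" --pt "0 0 0 0 0 2 0" --pt "0 0 0 0 0 0 0"

```text
time: 10.45
ee_pos: [0.4882, 0.0323, 0.013]
tcp_rot: [158.9, 89.9, 158.6]
wrist_force: [-4.6, 0.0, 3.9]
opening: 0.0004
```

Run:
```python
from h import *
rel((0.50,0.033,0.012),(1,0,0))
t=vision.camera("top")
crop("t",t,260,140,380,240,6.5,"t7")
```

```text
t 10.45 pos [0.4882 0.0323 0.013 ] F [-4.6  0.   3.9] open 0.0004
axes x,y,z: [[-0.001, 0.001, -1.0], [0.005, 1.0, 0.001], [1.0, -0.005, -0.001]]
shift now axes mm [ 1.   0.8 11.8]
turn rv deg [-0.29 -0.08 -0.03] shift in target axes [ 1.   0.7 11.8]
turn rv deg [ 1.7971e+02 -5.0000e-02  1.3000e-01] shift in target axes [  1.   -0.7 -11.8]
```

View pics/t7.png

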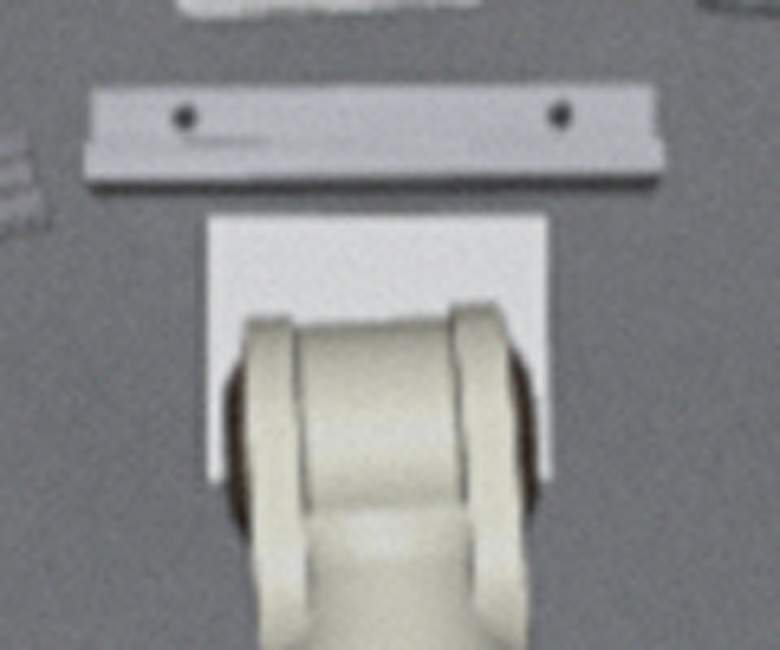

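Emit:
carry_out --pt "0 0 0 0 0 2 0" --pt "0 0 0 0 0 2 0" --pt "0 0 0 0 0 2 0" --pt "0 0 0 0 0 1 0" --pt "0 0 0 0 0 1 0"

```text
time: 11.12
ee_pos: [0.4959, 0.0322, 0.013]
tcp_rot: [161.5, 89.9, 161.2]
wrist_force: [-6.5, -0.0, 5.2]
opening: 0.0001
```

Emit:
carry_out --pt "0 0 0 0 0 1 0"

```text
time: 11.25
ee_pos: [0.4969, 0.0322, 0.013]
tcp_rot: [161.0, 89.9, 160.7]
wrist_force: [-6.6, 0.5, 5.3]
opening: -0.0001
```

Emit:
carry_out --pt "0 0 0 0 0 0.7 0"

```text
time: 11.38
ee_pos: [0.4976, 0.0322, 0.013]
tcp_rot: [162.1, 89.9, 161.8]
wrist_force: [-6.3, -0.5, 4.2]
opening: -0.0002
```

Emit:
carry_out --pt "0 0 0 0 0 0.7 0"

```text
time: 11.5
ee_pos: [0.4983, 0.0322, 0.013]
tcp_rot: [161.9, 89.9, 161.6]
wrist_force: [-7.7, 0.3, 3.9]
opening: 0.0001
```

Emit:
carry_out --pt "0 0 0 0 0 0.7 0"

```text
time: 11.62
ee_pos: [0.499, 0.0322, 0.013]
tcp_rot: [161.4, 89.9, 161.1]
wrist_force: [-6.3, 0.5, 4.8]
opening: -0.0003
```

Emit:
carry_out --pt "0 0 0 0 0 0.7 0"

```text
time: 11.75
ee_pos: [0.4997, 0.0322, 0.013]
tcp_rot: [161.8, 89.9, 161.5]
wrist_force: [-6.0, 0.3, 5.9]
opening: -0.0
```

Emit:
carry_out --pt "0 0 0 0 0 0.5 0"

```text
time: 11.88
ee_pos: [0.5002, 0.0322, 0.013]
tcp_rot: [160.5, 89.9, 160.2]
wrist_force: [-7.1, -0.4, 5.8]
opening: -0.0002
```

Run:
```python
from h import *
t=vision.camera("top");s=vision.camera("scene")
crop("t",t,260,140,380,200,6.5,"t8");crop("s",s,260,190,350,280,6,"s8")
np.save("t8.npy",t); g=t[150:185,325:340].mean(axis=(1,2)); print(g.round(0))
```

```text
[115. 112. 122. 158. 179. 183. 181. 179. 180. 178. 177. 177. 177. 177.
 180. 177. 142.  88.  81. 143. 194. 210. 211. 210. 210. 210. 209. 210.
 210. 211. 210. 199. 178. 160. 152.]
```

View pics/t8.png

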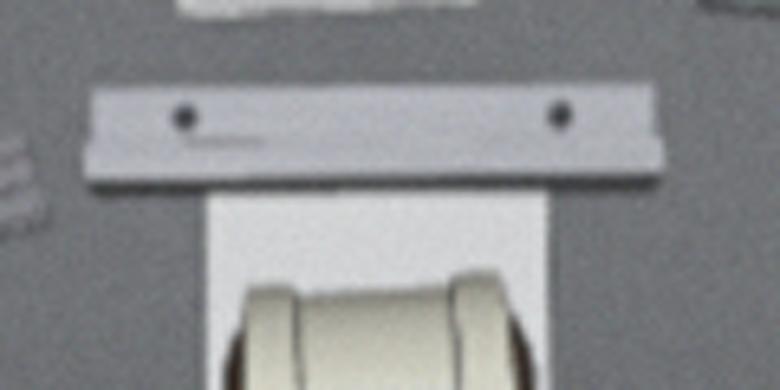

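View pics/s8.png

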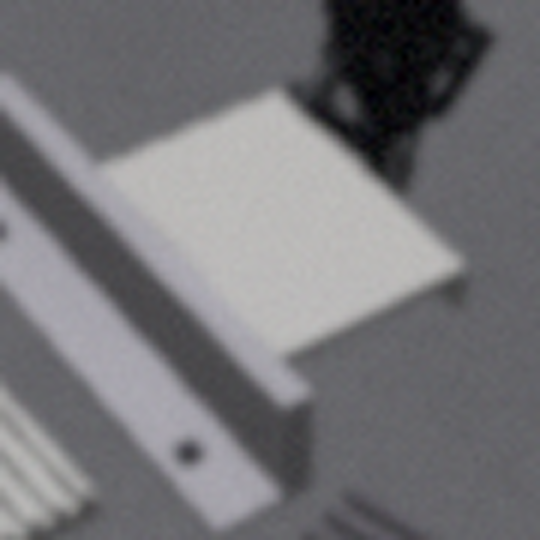

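Run:
```python
from h import *
t=np.load("t8.npy").astype(float)
for a,b in ((295,310),(325,340)):
    g=t[150:185,a:b].mean(axis=(1,2)); u=(a+b-1)/2
    # 50% crossings
    dn=[i for i in range(10,20) if g[i]>130>=g[i+1]][0]; up=[i for i in range(14,24) if g[i]<=146<g[i+1]][0]
    vf=150+dn+(g[dn]-130)/(g[dn]-g[dn+1]); vc=150+up+(146-g[up])/(g[up+1]-g[up])
    print(vf,vc,onz("top",u,vf,.07)[0],onz("top",u,vc,.03)[0])
```

```text
166.76592797783934 169.4046283309958 0.6577905807143727 0.6552103974095324
166.22792607802876 169.06134969325154 0.6596083752117166 0.6563959653334925
```

About 3 mm of gap remains, so I keep creeping forward.

Emit:
carry_out --pt "0 0 0 0 0 0.7 0" --pt "0 0 0 0 0 0 0"

```text
time: 12.22
ee_pos: [0.5009, 0.0322, 0.013]
tcp_rot: [160.4, 89.9, 160.1]
wrist_force: [-5.3, 0.3, 5.0]
opening: -0.0003
```

Emit:
carry_out --pt "0 0 0 0 0 0.6 0"

```text
time: 12.35
ee_pos: [0.5015, 0.0322, 0.013]
tcp_rot: [162.2, 89.9, 161.9]
wrist_force: [-6.2, -0.3, 6.2]
opening: -0.0002
```

Emit:
carry_out --pt "0 0 0 0 0 0.5 0"

```text
time: 12.48
ee_pos: [0.502, 0.0322, 0.013]
tcp_rot: [160.3, 89.9, 160.0]
wrist_force: [-6.8, -0.0, 5.1]
opening: 0.0004
```

Emit:
carry_out --pt "0 0 0 0 0 0.5 0"

```text
time: 12.6
ee_pos: [0.5025, 0.0322, 0.013]
tcp_rot: [162.4, 89.9, 162.1]
wrist_force: [-8.3, -0.0, 5.8]
opening: -0.0001
```

Emit:
carry_out --pt "0 0 0 0 0 0.4 0"

```text
time: 12.72
ee_pos: [0.5025, 0.0322, 0.013]
tcp_rot: [165.2, 89.9, 164.9]
wrist_force: [-9.8, -0.3, 7.9]
opening: -0.0001
```

Emit:
carry_out --pt "0 0 0 0 0 0.3 0"

```text
time: 12.85
ee_pos: [0.5025, 0.0322, 0.013]
tcp_rot: [169.4, 89.8, 169.1]
wrist_force: [-11.1, 0.4, 8.3]
opening: 0.0001
```

Emit:
carry_out --pt "0 0 0 0 0 0.3 0"

```text
time: 12.98
ee_pos: [0.5025, 0.0322, 0.0129]
tcp_rot: [170.5, 89.8, 170.2]
wrist_force: [-13.3, 0.4, 9.3]
opening: 0.0001
```

```bash
cat > gap.py <<'E'
from h import *
def gap(t,cols):
    t=t.astype(float)
    for a,b in cols:
        g=t[150:185,a:b].mean(axis=(1,2)); u=(a+b-1)/2
        dn=[i for i in range(10,20) if g[i]>130>=g[i+1]][0]; up=[i for i in range(14,24) if g[i]<=146<g[i+1]][0]
        vf=150+dn+(g[dn]-130)/(g[dn]-g[dn+1]); vc=150+up+(146-g[up])/(g[up+1]-g[up])
        f=onz("top",u,vf,.07)[0];c=onz("top",u,vc,.03)[0]
        print("gap",f,c,"mm",(f-c)*1000, g.min())
if __name__=="__main__":
    t=vision.camera("top"); gap(t,((295,310),(325,340)))
E
python3 gap.py
```

```text
gap 0.6579797376507015 0.6578997840346172 mm 0.07995361608426066 102.35555555555555
gap 0.6596549046027151 0.6579022456151655 mm 1.7526589875496157 87.75555555555556
```

The finger stopped at x=0.5025 while the force rose to about 13 N, of which roughly 6 N goes into the fence. The channel is home. I back off and go to the panel.

Emit:
carry_out --pt "0 0 0 0 0 -5 0" --pt "0 0 0 0 0 -15 0" --pt "0 0 0 -50 0 0 20" --pt "0 0 0 -60 0 0 100" --pt "0 0 0 -30 -45 -15 100" --pt "0 0 0 0 -50 -20 100" --pt "0 0 0 0 -50 -20 100" --pt "0 0 0 0 -50 -20 100" --pt "0 0 0 0 -50 -20 100" --pt "0 0 0 0 -50 -15 100" --pt "0 0 0 0 -15 -4 100" --pt "9.4 0 0 0 0 0 100"

```text
time: 14.52
ee_pos: [0.3678, -0.2778, 0.1526]
tcp_rot: [153.3, 89.9, 143.4]
wrist_force: [-0.3, 0.0, -0.1]
opening: 0.0853
```

Emit:
carry_out --pt "9.4 0 0 0 0 0 100" --pt "9.4 0 0 0 0 0 100" --pt "0 0 0 0 0 0 100"

```text
time: 14.9
ee_pos: [0.3685, -0.2766, 0.1528]
tcp_rot: [167.2, 89.9, 138.8]
wrist_force: [-0.3, -0.4, 0.1]
opening: 0.0853
```

Run:
```python
from h import *
rel((0.3675,-.2775,0.008),(.88,-.475,0))
t=vision.camera("top"); s=vision.camera("scene")
crop("t",t,260,140,460,300,4,"t9"); crop("s",s,240,80,400,280,3,"s9"); np.save("t9.npy",t)
from gap import gap; gap(t,((292,302),(302,312),(312,322),(322,332),(332,342)))
```

```text
t 14.9 pos [ 0.3685 -0.2766  0.1528] F [-0.3 -0.4  0.1] open 0.0853
axes x,y,z: [[-0.001, 0.001, -1.0], [0.475, 0.88, 0.0], [0.88, -0.475, -0.001]]
shift now axes mm [144.8  -1.3  -0.3]
turn rv deg [-0.03 -0.05 -0.01] shift in target axes [144.8  -1.3  -0.5]
turn rv deg [ 1.7997e+02 -2.0000e-02  8.0000e-02] shift in target axes [144.8   1.3   0.5]
gap 0.6573566702258309 0.6578883610713898 mm -0.5316908455589298 103.7
gap 0.6583777379771587 0.6579380193989168 mm 0.43971857824187666 103.16666666666667
gap 0.6588355801820225 0.6579302863501024 mm 0.9052938319200621 101.56666666666666
gap 0.6593376788454064 0.6579286538391957 mm 1.4090250062106513 93.9
gap 0.6598036290704054 0.6579128175558913 mm 1.8908115145140902 83.03333333333333
```

View pics/t9.png

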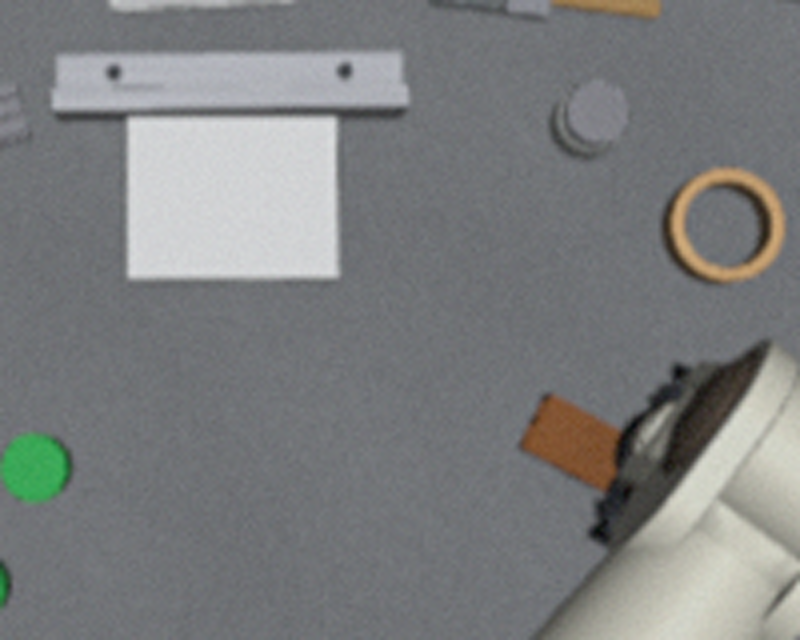

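View pics/s9.png

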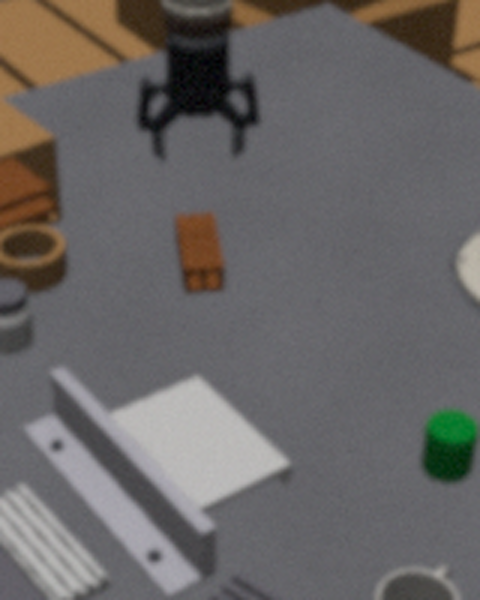

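The channel is against the fence; the fence looks slightly skewed, with a gap of 0 to 1.9 mm. The gripper is above the panel, so I descend, tip at 8 mm, and grip.

Emit:
carry_out --pt "0 0 0 45 -1 0 100" --pt "0 0 0 45 0 0 100" --pt "0 0 0 35 0 0 100" --pt "0 0 0 20 0 0 100" --pt "0 0 0 0 0 0 100" --pt "0 0 0 0 0 0 30" --pt "0 0 0 0 0 0 30" --pt "0 0 0 0 0 0 30" --pt "0 0 0 0 0 0 30" --squeeze 30

```text
time: 16.12
ee_pos: [0.3684, -0.2784, 0.0091]
tcp_rot: [-16.5, 90.0, -44.9]
wrist_force: [-1.0, 0.4, 6.1]
opening: 0.0516
```

Run:
```python
from h import *
rel((0.3675,-.2775,0.008),(.88,-.475,0))
```

```text
t 16.125 pos [ 0.3684 -0.2784  0.0091] F [-1.   0.4  6.1] open 0.0516
axes x,y,z: [[0.0, -0.0, -1.0], [0.477, 0.879, -0.0], [0.879, -0.477, 0.001]]
shift now axes mm [ 1.1  0.4 -1.2]
turn rv deg [-0.11  0.04  0.01] shift in target axes [ 1.1  0.4 -1.2]
turn rv deg [ 1.7989e+02  2.0000e-02 -6.0000e-02] shift in target axes [ 1.1 -0.4  1.2]
```

Gripped, with the opening at 51.6 mm. I lift, turn it parallel to the channel and carry it over.

Emit:
carry_out --pt "0 0 0 -20 0 0 30" --pt "0 0 0 -40 0 0 30" --pt "-9.5 0 0 -40 0 0 30" --pt "-9.5 0 0 0 0 0 30" --pt "-9.5 0 0 0 0 0 30" --pt "0 0 0 0 35 25 30" --pt "0 0 0 0 45 32 30" --pt "0 0 0 0 45 32 30" --pt "0 0 0 0 45 32 30" --pt "0 0 0 0 45 32 30" --pt "0 0 0 0 45 32 30" --pt "0 0 0 0 35 25 30" --squeeze 40

```text
time: 17.62
ee_pos: [0.5789, 0.019, 0.1078]
tcp_rot: [140.0, 89.9, 140.0]
wrist_force: [1.0, -0.1, -2.0]
opening: 0.0511
```

Emit:
carry_out --pt "0 0 0 0 16 9 30" --pt "0 0 0 0 0 0 30"

```text
time: 17.88
ee_pos: [0.5869, 0.0336, 0.1074]
tcp_rot: [167.5, 89.9, 167.6]
wrist_force: [0.4, -0.1, -2.3]
opening: 0.0515
```

Run:
```python
from h import *
rel((0.587,.033,0.0385),(1,0,0)); print(sensors.get_obs()["q"].round(1))
t=vision.camera("top"); s=vision.camera("scene")
crop("t",t,260,140,380,240,6.5,"t10"); crop("s",s,220,120,360,280,3.5,"s10")
```

```text
t 17.875 pos [0.5869 0.0336 0.1074] F [ 0.4 -0.1 -2.3] open 0.0515
axes x,y,z: [[-0.002, 0.0, -1.0], [-0.002, 1.0, 0.0], [1.0, 0.002, -0.002]]
shift now axes mm [68.9 -0.6  0.2]
turn rv deg [ 0.1  -0.1  -0.02] shift in target axes [68.9 -0.6  0.1]
turn rv deg [-1.799e+02  3.000e-02 -1.600e-01] shift in target axes [68.9  0.6 -0.1]
[ 3.3  9.6  1.5 82.   0.  93.2]
```

View pics/s10.png

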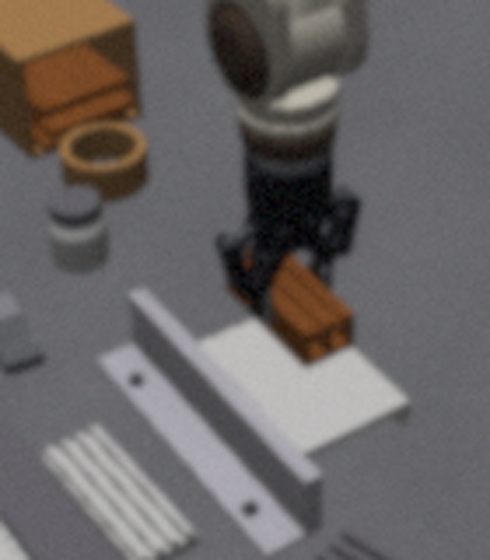

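Emit:
carry_out --pt "0 0 0 25 -1 0 30" --pt "0 0 0 22 0 0 30" --pt "0 0 0 12 0 0 30" --pt "0 0 0 5 0 0 30" --pt "0 0 0 2 0 0 30" --pt "0 0 0 1 0 0 30" --pt "0 0 0 0 0 0 30"

```text
time: 18.85
ee_pos: [0.5871, 0.032, 0.0413]
tcp_rot: [110.6, 90.0, 110.6]
wrist_force: [-0.3, -0.1, -2.3]
opening: 0.0517
```

Emit:
carry_out --pt "0 0 0 1 0 0 30"

```text
time: 18.98
ee_pos: [0.5871, 0.0321, 0.0402]
tcp_rot: [113.2, 90.0, 113.2]
wrist_force: [0.0, 0.0, -2.7]
opening: 0.0511
```

Emit:
carry_out --pt "0 0 0 0.7 0 0 30"

```text
time: 19.1
ee_pos: [0.587, 0.0321, 0.0393]
tcp_rot: [133.1, 89.9, 133.2]
wrist_force: [-3.6, -0.1, 4.1]
opening: 0.0513
```

Emit:
carry_out --pt "0 0 0 0.6 0 0 30"

```text
time: 19.23
ee_pos: [0.5869, 0.0321, 0.0392]
tcp_rot: [117.7, 90.0, 117.7]
wrist_force: [-4.0, 0.2, 7.6]
opening: 0.0517
```

Emit:
carry_out --pt "0 0 0 0.5 0 0 30"

```text
time: 19.35
ee_pos: [0.5869, 0.0321, 0.0392]
tcp_rot: [98.9, 90.0, 99.0]
wrist_force: [-6.6, 0.4, 9.5]
opening: 0.0511
```

It is seated, with 9 N upward. I release and rise.

Emit:
carry_out --pt "0 0 0 -1 0 0 64" --pt "0 0 0 0 0 0 76" --pt "0 0 0 0 0 0 76" --pt "0 0 0 0 0 0 76" --pt "0 0 0 -20 0 0 76" --pt "0 0 0 -40 0 0 76" --pt "0 0 0 -50 0 0 76" --pt "0 0 0 0 40 -40 100" --pt "0 0 0 0 44 -40 100" --pt "0 0 0 0 44 -40 100" --pt "0 0 0 0 44 -40 100" --pt "0 0 0 0 44 -35 100"

```text
time: 20.85
ee_pos: [0.3905, 0.249, 0.1495]
tcp_rot: [104.0, 89.9, 104.0]
wrist_force: [0.2, -1.3, -0.4]
opening: 0.0855
```

Run:
```python
from h import *
rel((0.36,.32,0.03),(1,0,0)); print(sensors.get_obs()["q"].round(1))
t=vision.camera("top"); s=vision.camera("scene"); np.save("t11.npy",t)
crop("t",t,180,140,380,300,4,"t11"); crop("s",s,220,120,460,280,3.3,"s11")
t0=cv2.imread("pics/top0.png")[...,::-1]
hsv=cv2.cvtColor(np.ascontiguousarray(t),cv2.COLOR_RGB2HSV)
m=np.zeros(t.shape[:2],np.uint8); m[160:225,280:370]=cv2.inRange(hsv,(3,90,40),(20,255,255))[160:225,280:370]
c=max(cv2.findContours(m,0,2)[0],key=cv2.contourArea); r=cv2.minAreaRect(c); print("panel",r,onz("top",*r[0],.068))
M=cv2.moments(m,True);print(onz("top",M['m10']/M['m00'],M['m01']/M['m00'],.068))
# white channel bounds
w=(t[...,0]>185)&(t[...,1]>185)
ys,xs=np.nonzero(w[169:215,285:352]); print(xs.min()+285,xs.max()+285,ys.min()+169,ys.max()+169)
```

```text
t 20.85 pos [0.3905 0.249  0.1495] F [ 0.2 -1.3 -0.4] open 0.0855
axes x,y,z: [[-0.0, 0.001, -1.0], [0.0, 1.0, 0.001], [1.0, -0.0, -0.0]]
shift now axes mm [119.6  70.9 -30.4]
turn rv deg [-0.   -0.02 -0.06] shift in target axes [119.5  71.  -30.5]
turn rv deg [ 1.8e+02 -1.0e-01  2.0e-02] shift in target axes [119.5 -71.   30.5]
[ 3.250e+01 -7.800e+00 -1.150e+01  8.630e+01  1.000e-01  1.225e+02]
panel ((319.0, 188.0), (14.0, 36.0), 90.0) [0.58665262 0.02939819 0.068     ]
[0.58730478 0.02970013 0.068     ]
292 343 170 208
```

View pics/t11.png

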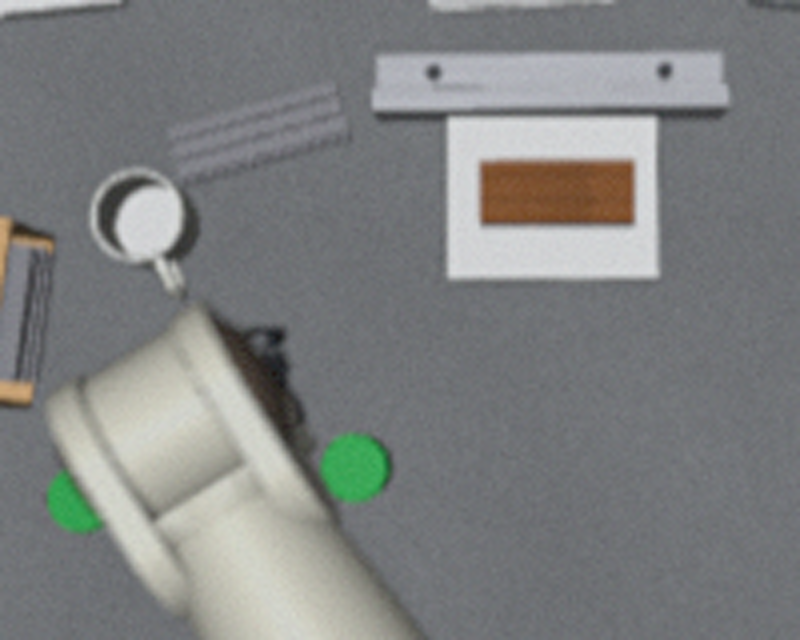

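View pics/s11.png

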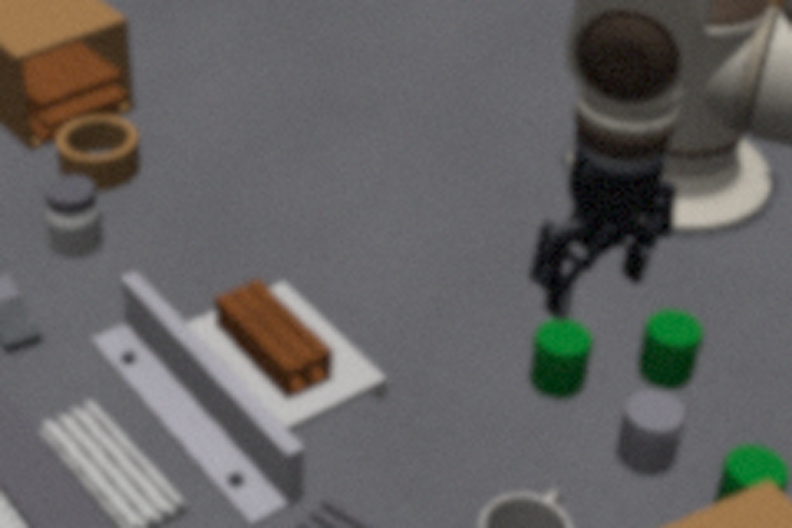

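The panel lies centred on the channel at crop (557,192), parallel to it. The grey tin stands at scene crop (651,430). I compute its centre from the first top picture.

Run:
```python
from h import *
t=cv2.imread("pics/top0.png")[...,::-1]; s=vision.camera("scene")
g=t[235:280,212:252].astype(int)
m=((g[...,2]>g[...,1]-2)&(g.mean(2)>130)).astype(np.uint8)
c=max(cv2.findContours(m,0,2)[0],key=cv2.contourArea)
(x,y),r=cv2.minEnclosingCircle(c); print(x+212,y+235,r,cv2.contourArea(c)); print(onz("top",x+212,y+235,.06))
crop("s",s,370,200,470,280,7,"s12")
print(onz("scene",220+653/3.3-.35,120+411/3.3-.35,.06))
```

```text
230.0 257.0 8.544103622436523 182.5
[0.35799846 0.32385828 0.06      ]
[0.36134308 0.32093501 0.06      ]
```

Emit:
carry_out --pt "0 0 0 0 35 -15 100" --pt "0 0 0 0 36 -16 100" --pt "0 0 0 0 0 0 100"

```text
time: 21.38
ee_pos: [0.3609, 0.3198, 0.1491]
tcp_rot: [160.0, 89.9, 160.1]
wrist_force: [-0.4, -0.1, 0.0]
opening: 0.0855
```

Emit:
carry_out --pt "0 0 0 40 1 -1 100" --pt "0 0 0 40 0 0 100" --pt "0 0 0 27 0 0 100" --pt "0 0 0 12 0 0 100" --pt "0 0 0 0 0 0 100" --pt "0 0 0 0 0 0 40" --pt "0 0 0 0 0 0 40" --pt "0 0 0 0 0 0 40" --pt "0 0 0 0 0 0 40" --squeeze 40

```text
time: 22.5
ee_pos: [0.3601, 0.3204, 0.0318]
tcp_rot: [84.5, 89.9, 84.5]
wrist_force: [-1.5, -1.4, 5.5]
opening: 0.0539
```

Run:
```python
from h import *
rel((0.587,.0305,0.16),(1,0,0)); print(sensors.get_obs()["q"].round(1))
```

```text
t 22.5 pos [0.3601 0.3204 0.0318] F [-1.5 -1.4  5.5] open 0.0539
axes x,y,z: [[0.0, 0.002, -1.0], [-0.0, 1.0, 0.002], [1.0, 0.0, 0.0]]
shift now axes mm [-128.7 -289.7  226.8]
turn rv deg [ 0.02  0.01 -0.1 ] shift in target axes [-128.2 -289.9  226.9]
turn rv deg [-1.7998e+02  1.6000e-01  2.0000e-02] shift in target axes [-128.2  289.9 -226.9]
[ 4.160e+01 -3.400e+00 -2.050e+01  7.280e+01  1.000e-01  1.316e+02]
```

Emit:
carry_out --pt "0 0 0 -20 0 0 40" --pt "0 0 0 -40 0 0 40" --pt "0 0 0 -40 0 0 40" --pt "0 0 0 -28 -20 15 40" --pt "0 0 0 0 -35 27 40" --pt "0 0 0 0 -40 31 40" --pt "0 0 0 0 -40 31 40" --pt "0 0 0 0 -40 31 40" --pt "0 0 0 0 -40 31 40" --pt "0 0 0 0 -40 31 40" --pt "0 0 0 0 -25 22 40" --pt "0 0 0 0 -10 8 40"

```text
time: 24.0
ee_pos: [0.5877, 0.0284, 0.1577]
tcp_rot: [163.3, 89.9, 163.2]
wrist_force: [-0.5, 0.1, -3.0]
opening: 0.0542
```

Emit:
carry_out --pt "0 0 0 0 0 0 40" --pt "0 0 0 0 0 0 40"

```text
time: 24.25
ee_pos: [0.5864, 0.0308, 0.1582]
tcp_rot: [142.5, 89.9, 142.6]
wrist_force: [-0.0, -0.3, -3.4]
opening: 0.0537
```

Run:
```python
from h import *
rel((0.587,.0305,0.1),(1,0,0)); print(sensors.get_obs()["q"].round(1))
s=vision.camera("scene")
crop("s",s,220,100,360,280,3.3,"s13")
```

```text
t 24.25 pos [0.5864 0.0308 0.1582] F [-0.  -0.3 -3.4] open 0.0537
axes x,y,z: [[-0.001, 0.001, -1.0], [-0.001, 1.0, 0.001], [1.0, 0.001, -0.001]]
shift now axes mm [58.2 -0.4  0.7]
turn rv deg [ 0.06 -0.06 -0.05] shift in target axes [58.2 -0.3  0.6]
turn rv deg [-1.7994e+02  7.0000e-02 -9.0000e-02] shift in target axes [58.2  0.3 -0.6]
[ 3.   9.3  6.7 87.5  0.  92.9]
```

View pics/s13.png

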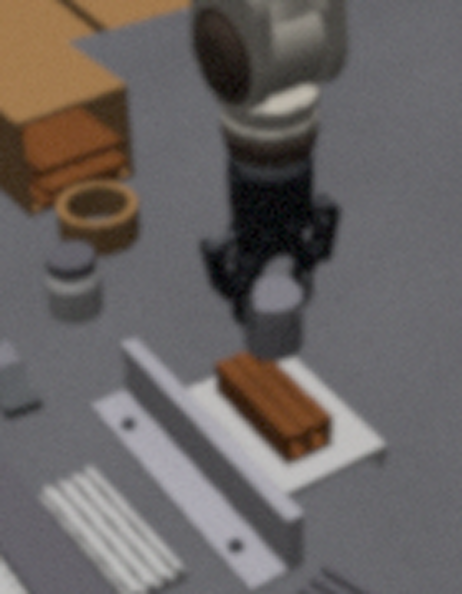

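Run:
```python
from h import *
print(onz("scene",220+275.5/3.3-.35,100+292/3.3-.35,.187), proj("scene",(.5864,.0308,.187)))
s=vision.camera("scene"); crop("s",s,280,160,330,220,10,"s14")
```

```text
[0.58577029 0.03278358 0.187     ] (np.float64(302.60220347978657), np.float64(187.8760619416029))
```

View pics/s14.png

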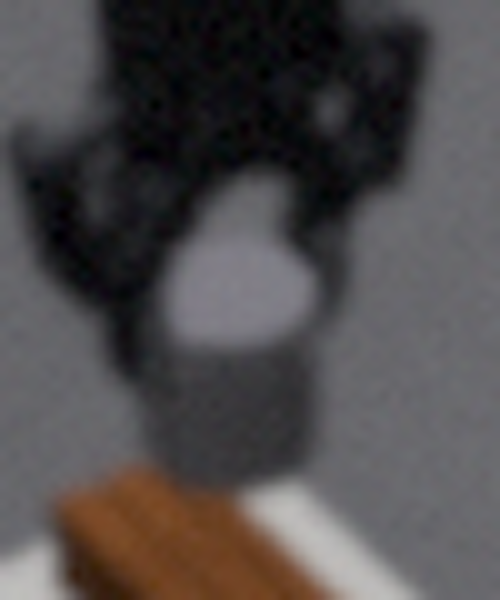

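The tin top is centred under the tool: seen at (303.4,188.1), predicted (302.6,187.9). I lower it onto the panel.

Emit:
carry_out --pt "0 0 0 22 0 0.5 40" --pt "0 0 0 18 0 0 40" --pt "0 0 0 9 0 0 40" --pt "0 0 0 4 0 0 40" --pt "0 0 0 2 0 0 40" --pt "0 0 0 1 0 0 40" --pt "0 0 0 0 0 0 40"

```text
time: 25.22
ee_pos: [0.5876, 0.03, 0.1023]
tcp_rot: [121.3, 90.0, 121.3]
wrist_force: [-0.1, 0.4, -2.8]
opening: 0.0536
```

Emit:
carry_out --pt "0 0 0 1 0 0 40"

```text
time: 25.35
ee_pos: [0.5876, 0.0299, 0.1013]
tcp_rot: [124.6, 90.0, 124.6]
wrist_force: [0.5, 0.0, -3.1]
opening: 0.0536
```

Emit:
carry_out --pt "0 0 0 0.7 0 0 40"

```text
time: 25.48
ee_pos: [0.5874, 0.03, 0.1003]
tcp_rot: [144.7, 89.9, 144.8]
wrist_force: [-0.4, 0.1, -2.9]
opening: 0.0536
```

Emit:
carry_out --pt "0 0 0 0.6 0 0 40"

```text
time: 25.6
ee_pos: [0.5874, 0.0299, 0.0999]
tcp_rot: [150.2, 90.0, 150.2]
wrist_force: [-1.0, -1.0, 0.7]
opening: 0.0539
```

Emit:
carry_out --pt "0 0 0 0.5 0 0 40" --pt "0 0 0 0 0 0 40"

```text
time: 25.85
ee_pos: [0.5874, 0.0299, 0.0999]
tcp_rot: [121.3, 90.0, 121.3]
wrist_force: [-3.4, -0.8, 5.1]
opening: 0.0535
```

Emit:
carry_out --pt "0 0 0 -0.5 0 0 70" --pt "0 0 0 0 0 0 85" --pt "0 0 0 0 0 0 85" --pt "0 0 0 0 0 0 85" --pt "0 0 0 -20 0 0 85" --pt "0 0 0 -40 0 0 85" --pt "0 0 0 -40 0 0 85" --pt "0 0 0 0 -30 -35 85" --pt "0 0 0 0 -40 -40 85" --pt "0 0 0 0 -40 -40 85" --pt "0 0 0 0 -40 -40 0" --pt "0 0 0 0 -20 -25 0"

```text
time: 27.35
ee_pos: [0.4059, -0.1415, 0.2]
tcp_rot: [162.2, 90.0, 162.1]
wrist_force: [0.7, 0.0, 0.8]
opening: 0.0374
```

```bash
python3 - <<'E'
from h import *
rel((0.46,.033,0.013),(1,0,0))
t=vision.camera("top"); s=vision.camera("scene"); np.save("t15.npy",t)
crop("t",t,260,140,380,240,6.5,"t15"); crop("s",s,220,140,360,280,4,"s15")
E
python3 gap.py
```

```text
t 27.35 pos [ 0.4059 -0.1415  0.2   ] F [0.7 0.  0.8] open 0.0374
axes x,y,z: [[-0.0, 0.0, -1.0], [0.001, 1.0, 0.0], [1.0, -0.001, -0.0]]
shift now axes mm [187.  174.5  53.9]
turn rv deg [-0.07 -0.01 -0.  ] shift in target axes [187.  174.5  54.1]
turn rv deg [ 1.7993e+02 -1.0000e-02  2.0000e-02] shift in target axes [ 187.  -174.5  -54.1]
gap 0.6579539268529632 0.6579007224996144 mm 0.05320435334876805 102.88888888888889
gap 0.6596512137148127 0.6579103156868852 mm 1.74089802792754 87.86666666666666
```

View pics/t15.png

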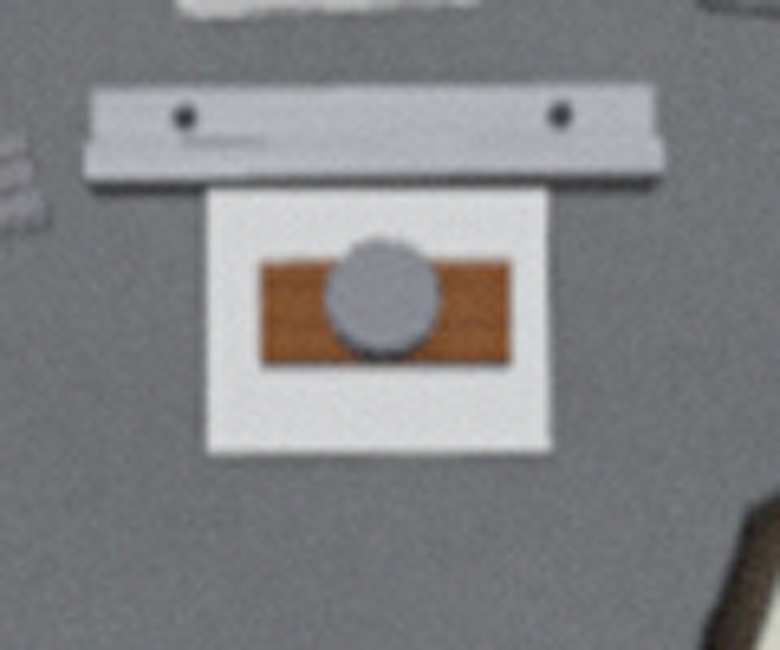

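View pics/s15.png

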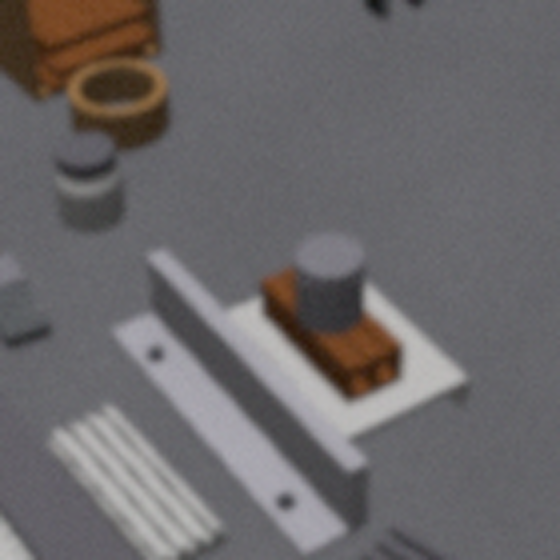

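Run:
```python
from h import *
t=np.load("t15.npy").astype(float)
def cross(cols,r0,r1,th,fall):
    P=[]
    for a in cols:
        g=t[r0:r1,a:a+3].mean(axis=(1,2))
        for i in range(len(g)-1):
            if (g[i]>th>=g[i+1]) if fall else (g[i]<=th<g[i+1]):
                P.append((a+1,r0+i+(th-g[i])/(g[i+1]-g[i]))); break
    return np.array(P)
def fit(P,z,n):
    W=np.array([onz("top",u,v,z) for u,v in P]); k=np.polyfit(W[:,1],W[:,0],1); r=W[:,0]-np.polyval(k,W[:,1])
    print(n,"x at y=.033",np.polyval(k,.033).round(4),"slope deg",np.degrees(k[0]).round(2),"rms mm",(r.std()*1e3).round(2),len(P))
fit(cross(list(range(275,288))+list(range(348,359)),160,175,130,True),.07,"fence ends")
fit(cross(range(275,359,3),160,175,130,True),.07,"fence all")
fit(cross(range(275,359,3),148,158,145,False),.006,"foot back")
fit(cross(range(295,342),165,176,146,False),.03,"channel far")
fit(cross(range(295,342),200,218,170,True),.03,"channel near")
m=(t[...,0]>t[...,2]+25)
ys,xs=np.nonzero(m[175:200,290:350]);print("panel",xs.min()+290,xs.max()+290,ys.min()+175,ys.max()+175,onz("top",(xs.min()+xs.max())/2+290,188,.068))
print("tin",onz("top",260+382.5/6.5-.42,140+298/6.5-.42,.128))
print("panel",onz("top",260+386/6.5-.42,140+312/6.5-.42,.068))
```

```text
fence ends x at y=.033 0.6583 slope deg -0.84 rms mm 0.11 24
fence all x at y=.033 0.6586 slope deg -0.9 rms mm 0.33 28
foot back x at y=.033 0.7176 slope deg -0.5 rms mm 0.28 28
channel far x at y=.033 0.6579 slope deg 0.02 rms mm 0.04 47
channel near x at y=.033 0.5198 slope deg -0.19 rms mm 0.17 47
panel 300 338 180 195 [0.58665262 0.02939819 0.068     ]
tin [0.58780329 0.03145492 0.128     ]
panel [0.58806125 0.02951518 0.068     ]
```

The stack is right: tin centre about 2 mm from the panel centre, panel centred on the channel. The channel appears about 0.5–0.8° off parallel with the fence, touching at the left end with up to about 1.5 mm gap on the right. That is within limits, but a gentle off-centre push on its right half will square it. I have time for that.

Emit:
carry_out --pt "0 0 0 0 45 20 0" --pt "0 0 0 0 45 25 0" --pt "0 0 0 0 20 17 0" --pt "0 0 0 45 0 0 0" --pt "0 0 0 50 0 0 0" --pt "0 0 0 50 0 0 0" --pt "0 0 0 40 0 0 0" --pt "0 0 0 2 0 0 0" --pt "0 0 0 0 0 10 0" --pt "0 0 0 0 0 10 0" --pt "0 0 0 0 0 7 0" --pt "0 0 0 0 0 0 0"

```text
time: 29.0
ee_pos: [0.4972, -0.03, 0.0132]
tcp_rot: [109.9, 90.0, 109.9]
wrist_force: [0.1, 0.4, -0.3]
opening: -0.0004
```

Emit:
carry_out --pt "0 0 0 0 0 1 0"

```text
time: 29.12
ee_pos: [0.4973, -0.03, 0.0128]
tcp_rot: [151.2, 89.9, 151.2]
wrist_force: [0.7, 1.0, -0.4]
opening: 0.0003
```

Emit:
carry_out --pt "0 0 0 0 0 1 0"

```text
time: 29.25
ee_pos: [0.4982, -0.03, 0.0128]
tcp_rot: [149.6, 89.9, 149.6]
wrist_force: [0.4, -0.4, -0.7]
opening: -0.0004
```

Emit:
carry_out --pt "0 0 0 0 0 1 0" --pt "0 0 0 0 0 1 0" --pt "0 0 0 0 0 1 0"

```text
time: 29.62
ee_pos: [0.5014, -0.03, 0.0128]
tcp_rot: [145.8, 89.9, 145.8]
wrist_force: [0.3, -0.4, 0.1]
opening: 0.0001
```

Emit:
carry_out --pt "0 0 0 0 0 0.5 0"

```text
time: 29.75
ee_pos: [0.5019, -0.03, 0.0127]
tcp_rot: [148.8, 89.9, 148.8]
wrist_force: [-0.6, 0.7, 0.4]
opening: -0.0003
```

Emit:
carry_out --pt "0 0 0 0 0 0.4 0"

```text
time: 29.88
ee_pos: [0.5022, -0.03, 0.0127]
tcp_rot: [150.0, 89.9, 150.1]
wrist_force: [-0.1, -0.4, -0.5]
opening: 0.0003
```

Emit:
carry_out --pt "0 0 0 0 0 0.4 0"

```text
time: 30.0
ee_pos: [0.5025, -0.03, 0.0127]
tcp_rot: [157.8, 89.9, 157.8]
wrist_force: [-2.8, -0.1, 2.6]
opening: 0.0005
```

Emit:
carry_out --pt "0 0 0 0 0 0.3 0"

```text
time: 30.12
ee_pos: [0.5025, -0.03, 0.0127]
tcp_rot: [162.1, 89.9, 162.1]
wrist_force: [-3.7, 0.4, 2.1]
opening: -0.0
```

Emit:
carry_out --pt "0 0 0 0 0 0.3 0"

```text
time: 30.25
ee_pos: [0.5025, -0.03, 0.0127]
tcp_rot: [166.9, 89.9, 167.0]
wrist_force: [-6.3, 0.2, 4.4]
opening: 0.0002
```

Emit:
carry_out --pt "0 0 0 0 0 0.3 0"

```text
time: 30.38
ee_pos: [0.5026, -0.03, 0.0127]
tcp_rot: [168.2, 89.8, 168.2]
wrist_force: [-7.6, -0.3, 4.6]
opening: -0.0001
```

Emit:
carry_out --pt "0 0 0 0 0 0.4 0"

```text
time: 30.5
ee_pos: [0.5026, -0.03, 0.0126]
tcp_rot: [170.9, 89.8, 170.9]
wrist_force: [-9.5, 0.4, 7.4]
opening: -0.0
```

Emit:
carry_out --pt "0 0 0 0 0 0.4 0"

```text
time: 30.62
ee_pos: [0.5027, -0.03, 0.0126]
tcp_rot: [173.1, 89.8, 173.1]
wrist_force: [-12.0, -0.1, 7.8]
opening: 0.0002
```

Emit:
carry_out --pt "0 0 0 0 0 0.4 0"

```text
time: 30.75
ee_pos: [0.5028, -0.0301, 0.0126]
tcp_rot: [175.1, 89.7, 175.1]
wrist_force: [-12.9, -1.8, 8.4]
opening: -0.0005
```

At 13 N with this lever arm the channel does not turn, so it is already flush; the apparent skew comes from the pictures. I retreat clear and check.

Emit:
carry_out --pt "0 0 0 0 0 -5 0" --pt "0 0 0 0 0 -20 0" --pt "0 0 0 -50 0 0 0" --pt "0 0 0 -60 0 0 0" --pt "0 0 0 -60 0 -20 0" --pt "0 0 0 0 -40 -30 0" --pt "0 0 0 0 -40 -30 0" --pt "0 0 0 0 -40 0 0" --pt "0 0 0 0 0 0 0"

```text
time: 31.88
ee_pos: [0.4, -0.152, 0.1822]
tcp_rot: [-9.6, 90.0, -9.8]
wrist_force: [0.5, 0.7, -0.8]
opening: -0.0001
```

```bash
python3 - <<'E'
from h import *
rel((0.46,.033,0.2))
t=vision.camera("top"); s=vision.camera("scene")
crop("t",t,170,100,470,280,2.6,"t16"); crop("s",s,220,140,360,280,4,"s16")
E
python3 gap.py
```

```text
t 31.875 pos [ 0.4    -0.152   0.1822] F [ 0.5  0.7 -0.8] open -0.0001
axes x,y,z: [[0.0, -0.0, -1.0], [0.003, 1.0, -0.0], [1.0, -0.003, 0.0]]
shift now axes mm [-17.8 185.2  59.4]
gap 0.6579261546835583 0.6579239946916602 mm 0.002159991898120772 102.55555555555556
gap 0.6596199158486478 0.6578367909968719 mm 1.7831248517758969 87.24444444444444
```

View pics/t16.png

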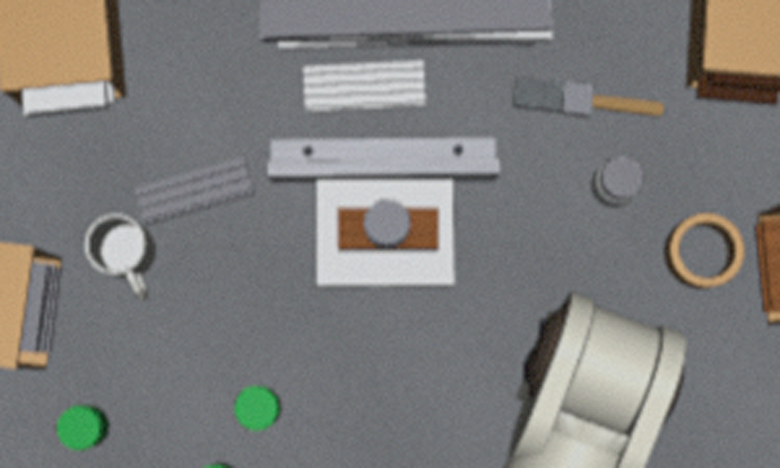

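View pics/s16.png

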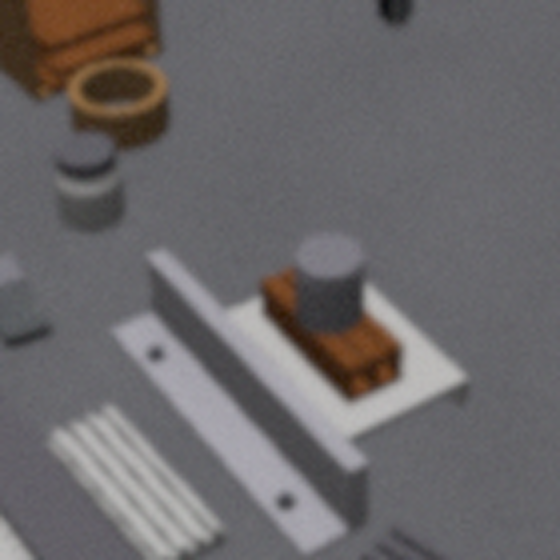

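The stack stands upright and centred at top crop (387,222), against the fence. The bystanders are where they were and the arm is clear, so I hand in.

```bash
python3 -c "
from workcell import job_done; print(job_done())"
```

```text
the job is handed in; nothing more can be done
None
```

The sample set is built against the fence and handed in at about 32 s of the 72 s; `job_done` gave no verdict.

**What I did:**
- Tipped the channel over with the shut gripper from behind.
- Pushed it home in sub-millimetre steps at the end. The finger stopped, with 13 N at most on the wrist.
- Set the panel along the middle of the channel, then the tin on the middle of the panel. I lowered each until I felt contact.
- Nudged the channel's right half afterwards. It did not turn at 13 N, so I took it as flush.

**Last checks:**
- The tin was about 2 mm from the panel's centre, and the panel 1–3 mm from the channel's middle. The tin looked upright.
- By eye, no bystander had moved.
- The arm was clear.

**One disagreement:** in the top picture the gap at the fence reads 0 mm left of the middle and 1.8 mm right of it. That would be about half a degree to one degree of skew, within the limits. The two push contacts gave the same finger position and no further movement, so I trusted them over the picture.

**One hitch:** joint 6 reached its 180° limit while I was tipping the channel. I pulled about 14 mm off-centre, and the channel still fell square.

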